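# Tappets to the measuring rack in cylinder order

### The job

Move the four bucket tappets from the grey organiser tray to the white measuring rack, keeping them in the same order counted from the red flywheel end: the tappet nearest the organiser's red end goes into the bay nearest the rack's red end, and so on down the row. Set each one flat on the floor of its own bay, crown up, let go of it, and do not knock the valve springs.

Things in the scene. Friction and masses are not known exactly. Their poses are not given: they have to be found in the camera images.
- organiser: Grey tray, fixed. Origin on the table under the middle of its row of 4 bays; y along the row to its red end block (22 mm high), x from bays to valve springs, z up. Bay centres from the red end: y = 87, 29, -29, -87 mm, x = 0; each 52 mm square inside, floor 5 mm above the table, ribs between bays 6 mm thick with tops at 11 mm. Springs at the same y, x = 56 mm.
- rack: White measuring rack, fixed, empty at the start, lying at any yaw. Origin on the table under the middle of its row of 4 bays; y along the row to its red end block (22 mm high), z up. Bay centres from the red end: y = 87, 29, -29, -87 mm, x = 0; each 52 mm square inside, floor 5 mm above the table, ribs 6 mm thick with tops at 11 mm.
- tappet_yellow: Bucket tappet of bright steel, a plain round cylinder 30 mm in diameter and 30 mm high, about 65 g, standing crown up, with a 20 mm dab of yellow paint on its crown. Origin: centre of its underside, z up. It starts in the organiser's bay beside the spring with the yellow top coil; which bay that is varies. Gap to the next tappet and to its spring about 28 mm.
- tappet_blue: Bucket tappet of bright steel, a plain round cylinder 30 mm in diameter and 30 mm high, about 65 g, standing crown up, with a 20 mm dab of blue paint on its crown. Origin: centre of its underside, z up. It starts in the organiser's bay beside the spring with the blue top coil; which bay that is varies. Gap to the next tappet and to its spring about 28 mm.
- tappet_green: Bucket tappet of bright steel, a plain round cylinder 30 mm in diameter and 30 mm high, about 65 g, standing crown up, with a 20 mm dab of green paint on its crown. Origin: centre of its underside, z up. It starts in the organiser's bay beside the spring with the green top coil; which bay that is varies. Gap to the next tappet and to its spring about 28 mm.
- tappet_black: Bucket tappet of bright steel, a plain round cylinder 30 mm in diameter and 30 mm high, about 65 g, standing crown up, with a 20 mm dab of black paint on its crown. Origin: centre of its underside, z up. It starts in the organiser's bay beside the spring with the black top coil; which bay that is varies. Gap to the next tappet and to its spring about 28 mm.
- spring_yellow: Steel valve spring, 26 mm in diameter, 40 mm high (top 45 mm above the table), its top coil painted yellow; held fast on an organiser post. Origin: centre of its underside, z up. It stays where it is.
- spring_blue: Steel valve spring, 26 mm in diameter, 40 mm high (top 45 mm above the table), its top coil painted blue; held fast on an organiser post. Origin: centre of its underside, z up. It stays where it is.
- spring_green: Steel valve spring, 26 mm in diameter, 40 mm high (top 45 mm above the table), its top coil painted green; held fast on an organiser post. Origin: centre of its underside, z up. It stays where it is.
- spring_black: Steel valve spring, 26 mm in diameter, 40 mm high (top 45 mm above the table), its top coil painted black; held fast on an organiser post. Origin: centre of its underside, z up. It stays where it is.

How it is judged (in metres and radians):
At the end, for the whole second after the job is handed in: Each tappet stands upright (0.1 rad), released and at rest, its underside within 3 mm of the white rack's floor and within 12 mm of a bay centre along and across the row; counted from the red ends, that bay has the number of the bay it came from (the one beside its spring) (x of tappet_yellow in the frame of rack between -0.012 and 0.012 m and z of tappet_yellow in the frame of rack between 0.002 and 0.008 m and angle between each of tappet_yellow, tappet_blue, tappet_green, tappet_black's own z axis and vertical below 0.1 rad and linear speed of each of tappet_yellow, tappet_blue, tappet_green, tappet_black below 0.02 m/s and contact force between each of tappet_yellow, tappet_blue, tappet_green, tappet_black and the fingers below 0.1 N and ((y of spring_yellow in the frame of organiser between 0.077 and 0.097 m and y of tappet_yellow in the frame of rack between 0.075 and 0.099 m) or (y of spring_yellow in the frame of organiser between 0.019 and 0.039 m and y of tappet_yellow in the frame of rack between 0.017 and 0.041 m) or (y of spring_yellow in the frame of organiser between -0.039 and -0.019 m and y of tappet_yellow in the frame of rack between -0.041 and -0.017 m) or (y of spring_yellow in the frame of organiser between -0.097 and -0.077 m and y of tappet_yellow in the frame of rack between -0.099 and -0.075 m)) and x of tappet_blue in the frame of rack between -0.012 and 0.012 m and z of tappet_blue in the frame of rack between 0.002 and 0.008 m and ((y of spring_blue in the frame of organiser between 0.077 and 0.097 m and y of tappet_blue in the frame of rack between 0.075 and 0.099 m) or (y of spring_blue in the frame of organiser between 0.019 and 0.039 m and y of tappet_blue in the frame of rack between 0.017 and 0.041 m) or (y of spring_blue in the frame of organiser between -0.039 and -0.019 m and y of tappet_blue in the frame of rack between -0.041 and -0.017 m) or (y of spring_blue in the frame of organiser between -0.097 and -0.077 m and y of tappet_blue in the frame of rack between -0.099 and -0.075 m)) and x of tappet_green in the frame of rack between -0.012 and 0.012 m and z of tappet_green in the frame of rack between 0.002 and 0.008 m and ((y of spring_green in the frame of organiser between 0.077 and 0.097 m and y of tappet_green in the frame of rack between 0.075 and 0.099 m) or (y of spring_green in the frame of organiser between 0.019 and 0.039 m and y of tappet_green in the frame of rack between 0.017 and 0.041 m) or (y of spring_green in the frame of organiser between -0.039 and -0.019 m and y of tappet_green in the frame of rack between -0.041 and -0.017 m) or (y of spring_green in the frame of organiser between -0.097 and -0.077 m and y of tappet_green in the frame of rack between -0.099 and -0.075 m)) and x of tappet_black in the frame of rack between -0.012 and 0.012 m and z of tappet_black in the frame of rack between 0.002 and 0.008 m and ((y of spring_black in the frame of organiser between 0.077 and 0.097 m and y of tappet_black in the frame of rack between 0.075 and 0.099 m) or (y of spring_black in the frame of organiser between 0.019 and 0.039 m and y of tappet_black in the frame of rack between 0.017 and 0.041 m) or (y of spring_black in the frame of organiser between -0.039 and -0.019 m and y of tappet_black in the frame of rack between -0.041 and -0.017 m) or (y of spring_black in the frame of organiser between -0.097 and -0.077 m and y of tappet_black in the frame of rack between -0.099 and -0.075 m))); the robot touches nothing.
It fails at once if a valve spring is knocked (pushed with more than 10 N) (contact force between any of spring_yellow, spring_blue, spring_green, spring_black and anything else above 10 N).
It also fails if it takes over 88 s, if anything falls off the work surface, if the arm or the gripper's body presses on something with over 40 N, if the wrist force passes 120 N, or if a joint passes its speed limit or range.

### The arm

A 7-joint arm with a two-finger parallel gripper is mounted at the origin on the work surface. World frame = base frame: x ahead of the robot, y to its left, z up, the work surface at z = 0. Lengths are in m, angles in degrees, forces in N, time in s.
With the tool pointing down it reaches from about 0.4 to 0.875 m from the base axis. Payload 19.3 kg.
Tool frame: the origin (TCP) lies midway between the tips of the shut fingers; the grasp point (between the pads) lies 19 mm behind it (pinch_z is the distance from the TCP to the grasp point, in m); z points along the fingers, y is the line along which they close (so a half turn about z gives the same grasp; the last joint's range is limited). The gripper opens to 85 mm and grips with 20 to 120 N. Pads are 22 mm wide; open, the fingers measure 114 mm over their backs; the gripper's body (76 mm by 85 mm) begins 54 mm behind the grasp point. The pads swing forward as they close: fully open they stand 13 mm farther back than shut.
Start: joints at [-73.522, 29.874, -2.08, 91.645, 1.215, 58.505, -6.463], TCP at [0.219, 0.585, 0.231] pointing down, gripper open.
Joint ranges: [-166.77, 166.77], [-17.47, 122.26], [-85.68, 81.53], [9.62, 139.38], [-72.42, 252.41], [9.2, 110.78], [-144.41, 144.41]. Speed limits (degrees/s): [108.29, 108.29, 136.94, 136.94, 172.46, 172.46, 172.46].

### API

Orientations are given as [roll, pitch, yaw] about the fixed x, y, z axes, in that order (R = Rz(yaw) Ry(pitch) Rx(roll)).
In Python, from station import sense, capture, get_calibration, job_done, pinch_z gives the robot as it stands.
- The arm moves only by the tool move_arm, never from a script. Its arguments are lists of equal length, an entry for each row: "linear": the shift along the world's x, y, z in mm, a list of three; "delta_rot": the turn, a rotation vector about the world's x, y, z in degrees, a list of three; "claw": the finger opening in mm, from 0 to 85.4. A call has 1 to 8 rows; each row is the pose to reach, as a shift and turn from the pose commanded when the call began; what a row does not reach only later rows make up. A row lasts 1/8 s, in which the tool goes at most 62.5 mm and 10.7 degrees, less where a joint would pass 70% of its speed; a pose out of reach is approached as far as the arm can. A call with a gripper value outside its range is refused whole. The fingers move at their own pace and stop on an object; "force" is the grip in N (left out, the last holds). Time passes only in rows, so rows that repeat a pose let the fingers close. It gives the time, the measured TCP pose, the force, the opening and the grip force at its end, in the units of the state.
- sense(): the state, without advancing time (a new reading comes with each control period).
- capture(name): name is "scene" or "side" or "wrist"; returns the picture (384x512x3 uint8, red, green, blue); there is no depth.
- get_calibration(name): a dict with "intrinsics" (3x3 intrinsics, pixels), "D" ([k1, k2, p1, p2, k3] as OpenCV has them; the pictures are not rectified), "view" (4x4, takes a point from world to camera coordinates); the wrist camera has in their place "tool_from_camera" (4x4, takes a point from camera to tool coordinates, whose origin is the TCP and whose axes are the flange's). Camera axes: x right, y down, z forward; pixel columns grow to the right and rows downward; lengths in m; the calibration is good to about 2 mm. A picture is of the moment at which its call begins: read the wrist's pose just before it. get_calibration takes no time and is no camera call.
- job_done(): hands the job in; it is judged then, once.
The state is a dict: "t": time; "joint_pos": joint angles; "qd": joint speeds; "tau": joint torques, N m; "position": TCP position; "orientation": TCP orientation; "ft_force": force on the tool from outside, world axes, zero at the start; "ft_torque": the same for the moment, N m; "gripper_width": opening from 0.0 (shut) to 1.0 (fully open); "grasp_force": force on a finger pad.
Only numpy, scipy, OpenCV 4.12 (cv2) and the standard library are available. Lean on these libraries where they do the work, as an engineer would, in place of code of your own. Each camera call takes 0.05 s, during which the arm holds its last target. There are 200 camera calls.

## Working session

There is one attempt and no reset: what is moved stays moved. The work goes in short steps, Python scripts to look and compute and a tool call to move; the robot and the scene stay as the last step left them, time stands still between calls to the robot, and variables do not carry over. Pictures are saved under pics/ and viewed, at most 14 in all, crops included, and the job is handed in when it is done.

Besides the shell and the picture viewer there is one more tool, called in YAML: its name, and indented under it one key for each argument. move_arm: Moves the arm, as the interface text tells. Its arguments: {"type":"object","properties":{"linear":{"type":"array","items":{"type":"array","items":{"type":"number"}}},"delta_rot":{"type":"array","items":{"type":"array","items":{"type":"number"}}},"claw":{"type":"array","items":{"type":"number"}},"force":{"type":"number"}},"required":["linear","delta_rot","claw"]}

```bash
mkdir -p pics; python3 - <<'E'
from station import *
import cv2
s=sense();print(s['t'],s['position'],s['orientation'],s['gripper_width'],pinch_z)
for n in("scene","side"):
    im=capture(n);cv2.imwrite(f"pics/{n}0.png",im[:,:,::-1])
    c=get_calibration(n);print(n,c)
print(get_calibration("wrist"))
E
```

```text
0.0 [0.21877581 0.58509981 0.23072744] [-1.79936556e+02  3.10282195e-03  1.59499963e+02] 1.0017980048414605 0.0187
scene {'intrinsics': array([[412.12235769,   0.        , 260.02482655],
       [  0.        , 412.12235769, 183.20894623],
       [  0.        ,   0.        ,   1.        ]]), 'D': array([-0.14330071,  0.        ,  0.        ,  0.        ,  0.        ]), 'view': array([[ 0.48753168,  0.87310256, -0.00218578, -0.3094387 ],
       [ 0.51938938, -0.29203231, -0.80308891, -0.24075772],
       [-0.7018173 ,  0.39039602, -0.5958552 ,  1.15151045],
       [ 0.        ,  0.        ,  0.        ,  1.        ]])}
side {'intrinsics': array([[354.31963802,   0.        , 258.17192548],
       [  0.        , 354.31963802, 194.31766917],
       [  0.        ,   0.        ,   1.        ]]), 'D': array([0.00804297, 0.        , 0.        , 0.        , 0.        ]), 'view': array([[-0.84074984, -0.54140773,  0.00416765,  0.49721753],
       [-0.37457823,  0.57608848, -0.72650755,  0.21308367],
       [ 0.39093586, -0.61237222, -0.68714585,  0.53179681],
       [ 0.        ,  0.        ,  0.        ,  1.        ]])}
{'intrinsics': array([[284.11950161,   0.        , 255.10720902],
       [  0.        , 284.11950161, 191.95105087],
       [  0.        ,   0.        ,   1.        ]]), 'D': array([-0.06319537,  0.        ,  0.        ,  0.        ,  0.        ]), 'tool_from_camera': array([[ 5.41008001e-05, -9.61038557e-01, -2.76414343e-01,
         6.92803024e-02],
       [ 9.99999656e-01, -1.76886554e-04,  8.10723413e-04,
        -6.01715034e-04],
       [-8.28030440e-04, -2.76414292e-01,  9.61038217e-01,
        -1.43284851e-01],
       [ 0.00000000e+00,  0.00000000e+00,  0.00000000e+00,
         1.00000000e+00]])}
```

View pics/scene0.png

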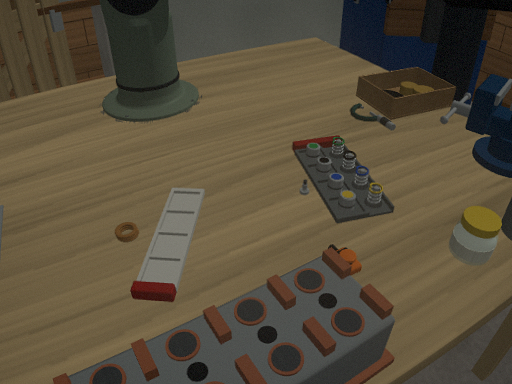

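View pics/side0.png

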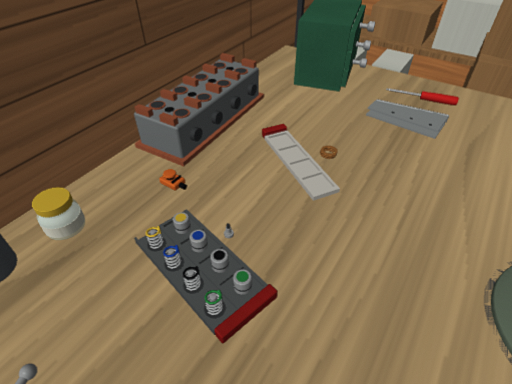

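The organiser runs from its red end green, black, blue, yellow in both views. It sits at about (345,175) in the scene picture, and the rack at about (170,240) with its red end at (153,290). Next I'll enlarge crops of both.

```bash
python3 - <<'E'
import cv2,numpy as np
a=cv2.imread("pics/scene0.png");b=cv2.imread("pics/side0.png")
def crop(im,x,y,w,h,k,o=20):
    c=cv2.resize(im[y:y+h,x:x+w],None,fx=k,fy=k,interpolation=cv2.INTER_CUBIC)
    for u in range(x-x%o+o,x+w,o): cv2.putText(c,str(u),((u-x)*k,8),0,.35,(0,0,255),1);cv2.line(c,((u-x)*k,10),((u-x)*k,16),(0,0,255),1)
    for v in range(y-y%o+o,y+h,o): cv2.putText(c,str(v),(0,(v-y)*k+4),0,.35,(0,0,255),1);cv2.line(c,(22,(v-y)*k),(28,(v-y)*k),(0,0,255),1)
    return c
cv2.imwrite("pics/c1.png",np.hstack([crop(a,285,125,110,100,4)[:,:400],crop(a,125,180,95,125,4)[:400,:380]]) if 0 else np.hstack([crop(a,288,128,108,120,4)[:480],crop(a,128,180,82,120,4)]))
cv2.imwrite("pics/c2.png",np.hstack([crop(b,130,200,150,145,3),crop(b,255,115,90,145,3)]))
E
```

```text
(no output)
```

View pics/c1.png

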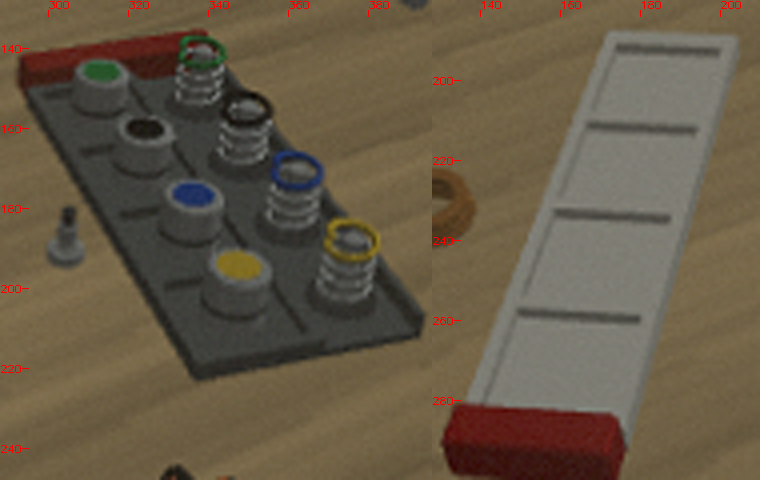

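View pics/c2.png

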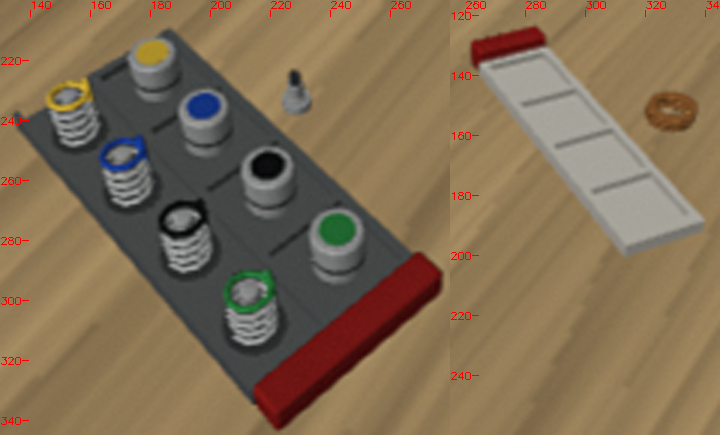

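Crown and spring-top centres and the rack's rib faces are clear in both views. I'll fit both poses from these pixels.

```bash
cat > h.py <<'E'
import numpy as np,cv2
from scipy.optimize import least_squares
from scipy.spatial.transform import Rotation as R
from station import get_calibration
def proj(cal,P,V=None):
    V=cal['view'] if V is None else V
    return cv2.projectPoints(np.asarray(P,float).reshape(-1,1,3),cv2.Rodrigues(V[:3,:3])[0],V[:3,3],cal['intrinsics'],cal['D'])[0][:,0]
def wview(s,cal):
    T=np.eye(4);T[:3,:3]=R.from_euler('xyz',s['orientation'],degrees=True).as_matrix();T[:3,3]=s['position']
    return np.linalg.inv(T@cal['tool_from_camera'])
def place(p,L):
    c,s=np.cos(p[2]),np.sin(p[2]);L=np.asarray(L,float)
    return np.c_[p[0]+c*L[:,0]-s*L[:,1],p[1]+s*L[:,0]+c*L[:,1],L[:,2]]
def onplane(cal,px,z,V=None):
    V=cal['view'] if V is None else V
    u=cv2.undistortPoints(np.asarray(px,float).reshape(-1,1,2),cal['intrinsics'],cal['D'])[:,0]
    d=np.c_[u,np.ones(len(u))]@V[:3,:3];c=-V[:3,:3].T@V[:3,3]
    return c+d*((z-c[2])/d[:,2])[:,None]
E
python3 - <<'E'
from h import *
sc,si=get_calibration("scene"),get_calibration("side")
Y=[.087,.029,-.029,-.087]
Lo=[[0,y,.035] for y in Y]+[[.056,y,.045] for y in Y]
osc=np.array([(313,145.5),(324.5,160),(336.25,176.5),(347.5,194.25),(338.5,141),(349.75,155.25),(362.25,170.5),(376,188)])
osi=np.array([(242.7,276.3),(219.3,255),(198,235.3),(181,217.7),(213,297.3),(191,273),(171,251.3),(153,232.3)])
L1=[[x,y,.008] for y in(.061,.003,-.055,-.113) for x in(.026,-.026)]
L2=[[x,y,.008] for y in(.113,.055,-.003,-.061) for x in(-.026,.026)]
rsc=np.array([(149.5,258.25),(180,259.75),(158.75,233),(187.5,234.25),(167,211.25),(194.25,212.5),(174.25,192),(200,192.75)])
rsi=np.array([(268.3,137.3),(285.3,133.3),(279,149.7),(297.3,145.7),(290.3,163.7),(309.3,158.7),(302.3,178.7),(322,173.3)])
for n,A in(("org",[(sc,Lo,osc),(si,Lo,osi)]),("rack",[(sc,L1,rsc),(si,L2,rsi)])):
    for sub in(A,A[:1],A[1:]):
        r=min((least_squares(lambda p:np.concatenate([(proj(c,place(p,L))-o).ravel() for c,L,o in sub]),[.5,.2,y0]) for y0 in(-2.5,-1,.5,2)),key=lambda r:r.cost)
        print(n,r.x[:2].round(4),np.degrees(r.x[2])%360,np.sqrt(np.mean(r.fun**2)))
        if sub is A:
            print(place(r.x,[[0,y,.005] for y in Y]).round(4))
            for c,L,o in A: print((proj(c,place(r.x,L))-o).round(1).tolist())
t=(onplane(sc,osc[:4],.035)+onplane(si,osi[:4],.035))/2
print(t.round(4), (onplane(sc,osc[:4],.035)-onplane(si,osi[:4],.035)).round(4))
E
```

```text
org [0.5674 0.1949] 75.54762100967328 1.5177788394827292
[[0.4832 0.2166 0.005 ]
 [0.5393 0.2021 0.005 ]
 [0.5955 0.1876 0.005 ]
 [0.6517 0.1732 0.005 ]]
[[1.0, -0.3], [-0.3, -0.4], [-0.8, -0.8], [0.6, -0.5], [0.1, -3.2], [0.2, -3.5], [0.3, -3.3], [0.5, -3.5]]
[[-0.9, 0.6], [-0.2, 0.1], [0.8, 0.2], [-0.7, 0.0], [0.2, -2.4], [-0.3, -2.2], [-0.4, -2.1], [-0.5, -2.6]]
org [0.5721 0.1905] 74.89896037646064 1.084335404998531
org [0.5659 0.1963] 76.02014113855512 0.938630089378523
rack [ 0.564  -0.1309] 236.7922449965681 0.5547764089392105
[[ 0.6368 -0.1786  0.005 ]
 [ 0.5882 -0.1468  0.005 ]
 [ 0.5397 -0.115   0.005 ]
 [ 0.4912 -0.0833  0.005 ]]
[[-0.8, -0.9], [0.2, -0.4], [-0.7, -0.4], [0.1, 0.0], [-0.7, -0.5], [-0.0, -0.4], [-0.5, -0.7], [0.2, -0.3]]
[[-0.5, 0.2], [0.8, -0.4], [-1.0, 0.4], [-0.3, -0.7], [-1.1, 0.1], [-0.5, -0.4], [-0.9, 0.2], [-0.2, -0.5]]
rack [ 0.5652 -0.1308] 236.86026311722003 0.3506711631490665
rack [ 0.5627 -0.1313] 237.2021100993336 0.4689208871722264
[[0.4829 0.2144 0.035 ]
 [0.54   0.2018 0.035 ]
 [0.5976 0.1877 0.035 ]
 [0.6514 0.1718 0.035 ]] [[ 0.0007 -0.0009 -0.    ]
 [ 0.0015  0.0001  0.    ]
 [ 0.0014 -0.0007  0.    ]
 [ 0.0018 -0.0012  0.    ]]
```

Both fits are good. I'll grip at a slant of 35° to the row's x axis, which keeps the fingers clear of springs, neighbours and the red block. That is tool yaw 40.5°, and it also suits the rack, so no turning is needed in between. Next I move over the organiser for a wrist look.

move_arm:
  linear:
    - [40,-44,0]
    - [80,-88,0]
    - [120,-132,0]
    - [160,-176,0]
    - [200,-220,0]
    - [240,-264,0]
    - [280,-308,0]
    - [320,-352,0]
  delta_rot:
    - [0,0,-10]
    - [0,0,-20]
    - [0,0,-30]
    - [0,0,-40]
    - [0,0,-50]
    - [0,0,-60]
    - [0,0,-70]
    - [0,0,-80]
  claw: [46,46,46,46,46,46,46,46]
  force: 30

```text
t: 1.1
position: [0.5399, 0.2319, 0.2312]
orientation: [-180.0, -0.0, 79.2]
ft_force: [0.7, 1.6, 0.0]
gripper_width: 0.541
grasp_force: 0.0
```

move_arm:
  linear:
    - [15,-20,0]
    - [30,-39,0]
    - [30,-39,0]
    - [30,-39,0]
    - [30,-39,0]
    - [30,-39,0]
  delta_rot:
    - [0,0,-10]
    - [0,0,-20]
    - [0,0,-30]
    - [0,0,-39]
    - [0,0,-39]
    - [0,0,-39]
  claw: [46,46,46,46,46,46]

```text
t: 1.85
position: [0.5688, 0.1945, 0.2312]
orientation: [-180.0, 0.0, 40.7]
ft_force: [0.0, -0.8, -0.7]
gripper_width: 0.535
grasp_force: 0.0
```

```bash
python3 - <<'E'
from h import *
from station import *
s=sense();im=capture("wrist");print(s['t'],s['position'],s['orientation'],s['gripper_width'])
np.save("w1.npy",np.r_[s['position'],s['orientation']])
cv2.imwrite("pics/w1.png",cv2.resize(im[:,:,::-1],(800,600),interpolation=cv2.INTER_CUBIC))
E
```

```text
1.85 [0.56876968 0.19450219 0.23115888] [-1.79995676e+02  1.63468610e-02  4.07227481e+01] 0.5345537782580444
```

View pics/w1.png

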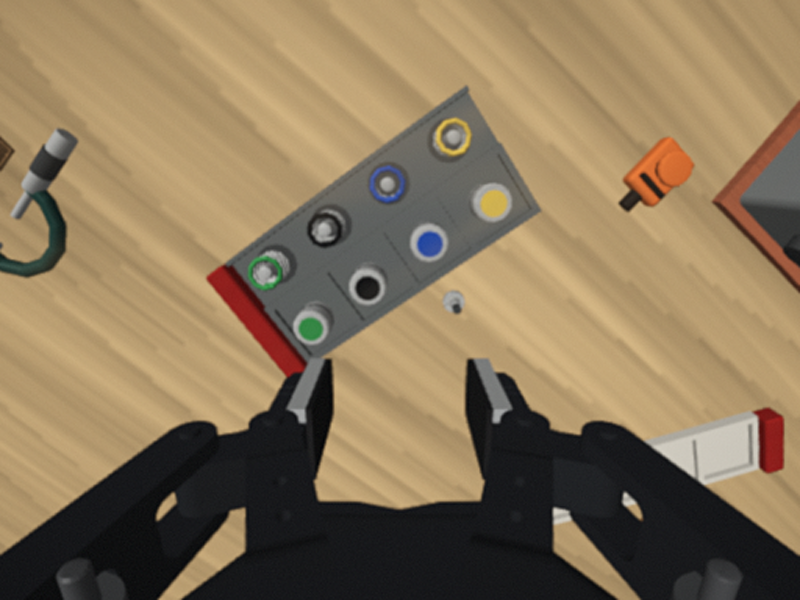

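The wrist view shows crowns at green (311,328), black (367,288), blue (430,242) and yellow (493,203), with a small screw at (453,302) outside the tray. I'll refine from these.

```bash
python3 - <<'E'
from h import *
w=np.load("w1.npy");c=get_calibration("wrist");V=wview(dict(position=w[:3],orientation=w[3:]),c)
f=lambda p:(np.array(p,float)+.5)*.64-.5
Y=[.087,.029,-.029,-.087]
cr=f([(311,328),(367,288),(430,242),(493,203)]);sp=f([(265,272),(326,229),(387,184),(453,137)])
t=onplane(c,cr,.035,V);S=onplane(c,sp,.044,V);print("tappets\n",t.round(4),"\nsprings\n",S.round(4))
print("screw",onplane(c,f([(455,297)]),.0,V).round(4))
tt=np.r_[t,S];L=np.array([[0,y,0] for y in Y]+[[.056,y,0] for y in Y])
r=least_squares(lambda p:(place(p,L)-tt)[:,:2].ravel(),[.567,.195,1.32]);print(r.x,np.degrees(r.x[2]));
a=r.x[2];M=np.array([[np.cos(a),np.sin(a)],[-np.sin(a),np.cos(a)]])
print("in org frame",((tt[:,:2]-r.x[:2])@M.T).round(4).tolist())
E
```

```text
tappets
 [[0.4843 0.2147 0.035 ]
 [0.5399 0.2016 0.035 ]
 [0.5995 0.1882 0.035 ]
 [0.6526 0.1719 0.035 ]] 
springs
 [[0.5008 0.2699 0.044 ]
 [0.557  0.2546 0.044 ]
 [0.6113 0.2412 0.044 ]
 [0.6665 0.2269 0.044 ]]
screw [[0.5754 0.1341 0.    ]]
[0.56948935 0.19402544 1.31852302] 75.54580431885465
in org frame [[-0.0012, 0.0876], [-0.0001, 0.0306], [0.0018, -0.0305], [-0.0006, -0.086], [0.0563, 0.0854], [0.0555, 0.0272], [0.0561, -0.0287], [0.0561, -0.0857]]
```

move_arm:
  linear:
    - [-50,12,-30]
    - [-85,20,-70]
    - [-85,20,-120]
    - [-85,20,-165]
    - [-85,20,-195]
    - [-85,20,-210]
    - [-85,20,-218]
    - [-85,20,-218]
  delta_rot:
    - [0,0,0]
    - [0,0,0]
    - [0,0,0]
    - [0,0,0]
    - [0,0,0]
    - [0,0,0]
    - [0,0,0]
    - [0,0,0]
  claw: [46,46,46,46,46,46,46,46]

```text
t: 2.9
position: [0.4842, 0.2145, 0.0137]
orientation: [-180.0, -0.0, 40.5]
ft_force: [-0.5, 0.2, 0.1]
gripper_width: 0.538
grasp_force: 0.0
```

move_arm:
  linear:
    - [0,0,0]
    - [0,0,0]
    - [0,0,0]
    - [0,0,0]
    - [0,0,0]
  delta_rot:
    - [0,0,0]
    - [0,0,0]
    - [0,0,0]
    - [0,0,0]
    - [0,0,0]
  claw: [20,20,20,20,20]
  force: 30

```text
t: 3.52
position: [0.4844, 0.2147, 0.0143]
orientation: [180.0, -0.1, 40.5]
ft_force: [-0.9, -0.5, 6.0]
gripper_width: 0.339
grasp_force: 29.2
```

Green is gripped at 29 mm. I lift, then swing to a viewpoint over the rack.

move_arm:
  linear:
    - [0,0,30]
    - [0,0,70]
    - [0,0,120]
    - [3,-50,150]
    - [6,-108,170]
    - [9,-166,180]
    - [12,-224,180]
    - [15,-282,190]
  delta_rot:
    - [0,0,0]
    - [0,0,0]
    - [0,0,0]
    - [0,0,0]
    - [0,0,0]
    - [0,0,0]
    - [0,0,0]
    - [0,0,0]
  claw: [20,20,20,20,20,20,20,20]

```text
t: 4.53
position: [0.4986, -0.0692, 0.204]
orientation: [-180.0, -0.0, 40.5]
ft_force: [0.9, 0.3, -0.5]
gripper_width: 0.336
grasp_force: 30.2
```

move_arm:
  linear:
    - [3,-55,15]
    - [5,-100,26]
    - [5,-116,26]
    - [5,-116,26]
    - [5,-116,26]
    - [5,-116,26]
  delta_rot:
    - [0,0,0]
    - [0,0,0]
    - [0,0,0]
    - [0,0,0]
    - [0,0,0]
    - [0,0,0]
  claw: [20,20,20,20,20,20]

```text
t: 5.28
position: [0.504, -0.1823, 0.2291]
orientation: [-180.0, -0.0, 40.6]
ft_force: [-0.4, 0.2, -0.7]
gripper_width: 0.334
grasp_force: 30.2
```

```bash
python3 - <<'E'
from h import *
from station import *
s=sense();im=capture("wrist");print(s['t'],s['position'],s['orientation'],s['gripper_width'])
np.save("w2.npy",np.r_[s['position'],s['orientation']])
cv2.imwrite("pics/w2.png",cv2.resize(im[:,:,::-1],(800,600),interpolation=cv2.INTER_CUBIC))
E
```

```text
5.275 [ 0.50404939 -0.18228713  0.22914584] [-1.79968990e+02 -3.54179664e-03  4.06019571e+01] 0.3335399708091914
```

View pics/w2.png

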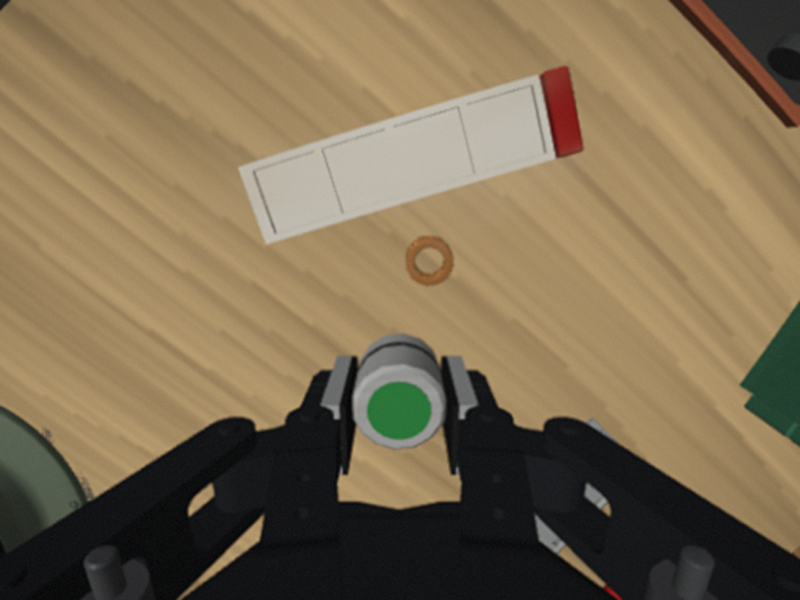

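The wrist view shows the rack's inner walls at (254,171)-(276,234) and (531,86)-(547,153). The ribs are at (322,148)-(343,214) and (459,107)-(474,174), and the held green crown is at (399,410). I'll fit the rack from these.

```bash
python3 - <<'E'
from h import *
w=np.load("w2.npy");c=get_calibration("wrist");V=wview(dict(position=w[:3],orientation=w[3:]),c)
f=lambda p:(np.array(p,float)+.5)*.64-.5
px=f([(254,171),(276,234),(322,148),(343,214),(459,107),(474,174),(531,86),(547,153)])
L=np.array([[x,y,.008+.002*(x>0)] for y in(-.113,-.055,.055,.113) for x in(-.026,.026)])
r=least_squares(lambda p:(proj(c,place(p,L),V)-px).ravel(),[.565,-.13,4.13])
print(r.x,np.degrees(r.x[2]),(r.fun/.64).reshape(-1,2).round(1).tolist())
print(place(r.x,[[0,y,.005] for y in(.087,.029,-.029,-.087)]).round(4))
print("crown",onplane(c,f([(399,410)]),w[2]+.0207,V)-w[:3])
E
```

```text
[ 0.56506921 -0.13127548  4.1350297 ] 236.91974997392387 [[-0.1, 0.0], [-0.4, -0.3], [0.5, 1.0], [-0.3, -0.7], [-0.7, 0.2], [1.1, -0.1], [0.4, -0.4], [-0.6, 0.3]]
[[ 0.638  -0.1788  0.005 ]
 [ 0.5894 -0.1471  0.005 ]
 [ 0.5408 -0.1154  0.005 ]
 [ 0.4922 -0.0838  0.005 ]]
crown [[ 0.00015424 -0.00118121  0.0207    ]]
```

move_arm:
  linear:
    - [55,2,-30]
    - [105,3,-70]
    - [133,4,-110]
    - [133,4,-150]
    - [133,4,-185]
    - [133,4,-205]
    - [133,4,-214]
    - [133,4,-214]
  delta_rot:
    - [0,0,0]
    - [0,0,0]
    - [0,0,0]
    - [0,0,0]
    - [0,0,0]
    - [0,0,0]
    - [0,0,0]
    - [0,0,0]
  claw: [20,20,20,20,20,20,20,20]

```text
t: 6.32
position: [0.6373, -0.1796, 0.0158]
orientation: [180.0, -0.0, 40.5]
ft_force: [0.1, -0.5, 0.2]
gripper_width: 0.339
grasp_force: 30.2
```

move_arm:
  linear:
    - [0,0,0]
    - [0,0,0]
    - [0,0,0]
    - [0,0,0]
  delta_rot:
    - [0,0,0]
    - [0,0,0]
    - [0,0,0]
    - [0,0,0]
  claw: [20,46,46,46]

```text
t: 6.82
position: [0.637, -0.1795, 0.0155]
orientation: [180.0, -0.0, 40.5]
ft_force: [-0.5, 0.5, 0.7]
gripper_width: 0.535
grasp_force: 0.3
```

move_arm:
  linear:
    - [0,0,40]
    - [0,0,90]
    - [-10,40,120]
    - [-24,95,120]
    - [-38,151,120]
    - [-53,207,120]
    - [-67,263,120]
    - [-81,319,120]
  delta_rot:
    - [0,0,0]
    - [0,0,0]
    - [0,0,0]
    - [0,0,0]
    - [0,0,0]
    - [0,0,0]
    - [0,0,0]
    - [0,0,0]
  claw: [46,46,46,46,46,46,46,46]

```text
t: 7.82
position: [0.5554, 0.1412, 0.1355]
orientation: [180.0, -0.0, 40.5]
ft_force: [0.8, 0.3, -0.3]
gripper_width: 0.535
grasp_force: 0.0
```

move_arm:
  linear:
    - [-12,45,0]
    - [-16,62,0]
    - [-16,62,-40]
    - [-16,62,-80]
    - [-16,62,-105]
    - [-16,62,-118]
    - [-16,62,-122]
    - [-16,62,-122]
  delta_rot:
    - [0,0,0]
    - [0,0,0]
    - [0,0,0]
    - [0,0,0]
    - [0,0,0]
    - [0,0,0]
    - [0,0,0]
    - [0,0,0]
  claw: [46,46,46,46,46,46,46,46]

```text
t: 8.82
position: [0.5404, 0.2013, 0.0139]
orientation: [180.0, -0.0, 40.5]
ft_force: [-0.7, 0.2, 0.0]
gripper_width: 0.538
grasp_force: 0.0
```

```bash
python3 - <<'E'
from h import *
from station import *
s=sense();print(s['t'],s['position'],s['ft_force'],s['gripper_width'])
im=capture("side");b=im[:,:,::-1]
a=cv2.resize(b[195:345,130:280],None,fx=3,fy=3,interpolation=3);c=cv2.resize(b[115:215,250:350],None,fx=3,fy=3,interpolation=3)
o=np.zeros((450,760,3),np.uint8);o[:,:450]=a;o[:300,455:755]=c;cv2.imwrite("pics/s2.png",o)
E
```

```text
8.825 [0.54036274 0.20129419 0.01389826] [-0.65774805  0.16233877  0.02368579] 0.5379656811043343
```

View pics/s2.png

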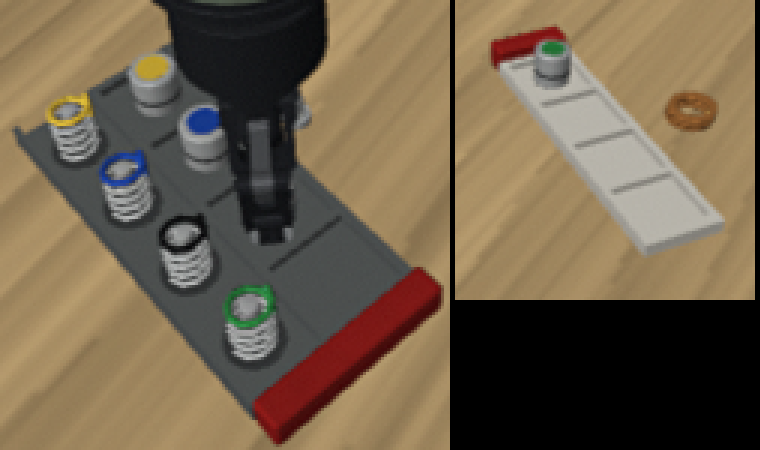

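Green stands upright in the rack's first bay at (552,55). The gripper is around black with clear space to the springs. Next I grip and carry black to bay 2.

move_arm:
  linear:
    - [0,0,0]
    - [0,0,0]
    - [0,0,0]
    - [0,0,0]
    - [0,0,30]
    - [0,0,80]
    - [0,0,120]
    - [4,-30,125]
  delta_rot:
    - [0,0,0]
    - [0,0,0]
    - [0,0,0]
    - [0,0,0]
    - [0,0,0]
    - [0,0,0]
    - [0,0,0]
    - [0,0,0]
  claw: [20,20,20,20,20,20,20,20]

```text
t: 9.88
position: [0.5448, 0.1736, 0.1411]
orientation: [180.0, -0.3, 40.7]
ft_force: [0.5, -0.6, -1.6]
gripper_width: 0.334
grasp_force: 30.2
```

move_arm:
  linear:
    - [8,-57,0]
    - [16,-114,0]
    - [24,-171,0]
    - [32,-228,0]
    - [40,-285,0]
    - [45,-318,0]
    - [45,-318,-40]
    - [45,-318,-80]
  delta_rot:
    - [0,0,0]
    - [0,0,0]
    - [0,0,0]
    - [0,0,0]
    - [0,0,0]
    - [0,0,0]
    - [0,0,0]
    - [0,0,0]
  claw: [20,20,20,20,20,20,20,20]

```text
t: 10.88
position: [0.5893, -0.147, 0.058]
orientation: [179.9, -0.1, 40.5]
ft_force: [0.3, 0.1, -1.2]
gripper_width: 0.334
grasp_force: 30.2
```

move_arm:
  linear:
    - [0,0,-25]
    - [0,0,-38]
    - [0,0,-43.5]
    - [0,0,-43.5]
    - [0,0,-43.5]
    - [0,0,-43.5]
    - [0,0,-43.5]
    - [0,0,-43.5]
  delta_rot:
    - [0,0,0]
    - [0,0,0]
    - [0,0,0]
    - [0,0,0]
    - [0,0,0]
    - [0,0,0]
    - [0,0,0]
    - [0,0,0]
  claw: [20,20,20,20,20,46,46,46]

```text
t: 11.88
position: [0.589, -0.1466, 0.0149]
orientation: [180.0, -0.0, 40.5]
ft_force: [-1.2, 0.3, 0.1]
gripper_width: 0.538
grasp_force: 0.0
```

move_arm:
  linear:
    - [0,0,40]
    - [0,0,90]
    - [1,40,120]
    - [3,98,120]
    - [5,156,120]
    - [7,214,120]
    - [8,272,120]
    - [9,325,120]
  delta_rot:
    - [0,0,0]
    - [0,0,0]
    - [0,0,0]
    - [0,0,0]
    - [0,0,0]
    - [0,0,0]
    - [0,0,0]
    - [0,0,0]
  claw: [46,46,46,46,46,46,46,46]

```text
t: 12.88
position: [0.5977, 0.1807, 0.1349]
orientation: [-180.0, -0.0, 40.5]
ft_force: [0.3, 0.0, -0.7]
gripper_width: 0.538
grasp_force: 0.0
```

move_arm:
  linear:
    - [0,10,0]
    - [0,10,-40]
    - [0,10,-80]
    - [0,10,-105]
    - [0,10,-118]
    - [0,10,-121.5]
    - [0,10,-121.5]
    - [0,10,-121.5]
  delta_rot:
    - [0,0,0]
    - [0,0,0]
    - [0,0,0]
    - [0,0,0]
    - [0,0,0]
    - [0,0,0]
    - [0,0,0]
    - [0,0,0]
  claw: [46,46,46,46,46,46,46,46]

```text
t: 13.88
position: [0.5984, 0.1885, 0.0142]
orientation: [180.0, -0.1, 40.5]
ft_force: [-0.4, 1.0, 0.2]
gripper_width: 0.537
grasp_force: 0.0
```

```bash
python3 - <<'E'
from h import *
from station import *
s=sense();print(s['t'],s['position'],s['ft_force'],s['gripper_width'])
im=capture("side");b=im[:,:,::-1]
a=cv2.resize(b[195:345,130:280],None,fx=3,fy=3,interpolation=3);c=cv2.resize(b[115:215,250:350],None,fx=3,fy=3,interpolation=3)
o=np.zeros((450,760,3),np.uint8);o[:,:450]=a;o[:300,455:755]=c;cv2.imwrite("pics/s3.png",o)
E
```

```text
13.875 [0.59839914 0.1885444  0.01422263] [-0.39139304  0.99702783  0.16013892] 0.5366120165020666
```

View pics/s3.png

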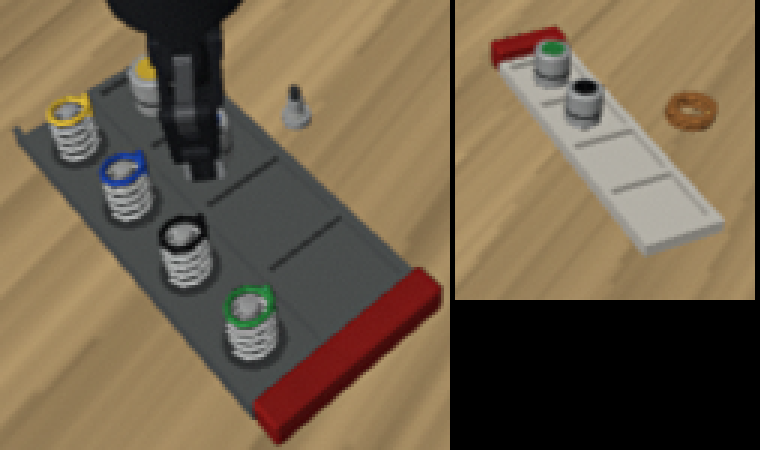

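Green (552,55) and black (585,95) stand in bays 1 and 2, and the gripper is around blue. Blue goes to bay 3 at (0.5405,-0.1153), a shift of (-58,-304).

move_arm:
  linear:
    - [0,0,0]
    - [0,0,0]
    - [0,0,0]
    - [0,0,0]
    - [0,0,30]
    - [0,0,80]
    - [0,0,120]
    - [-6,-30,125]
  delta_rot:
    - [0,0,0]
    - [0,0,0]
    - [0,0,0]
    - [0,0,0]
    - [0,0,0]
    - [0,0,0]
    - [0,0,0]
    - [0,0,0]
  claw: [20,20,20,20,20,20,20,20]

```text
t: 14.92
position: [0.5931, 0.1604, 0.1409]
orientation: [180.0, -0.3, 40.7]
ft_force: [0.8, -0.0, -2.4]
gripper_width: 0.338
grasp_force: 30.1
```

move_arm:
  linear:
    - [-10,-55,0]
    - [-21,-110,0]
    - [-32,-165,0]
    - [-42,-220,0]
    - [-52,-273,0]
    - [-52,-273,0]
    - [-52,-273,-40]
    - [-52,-273,-80]
  delta_rot:
    - [0,0,0]
    - [0,0,0]
    - [0,0,0]
    - [0,0,0]
    - [0,0,0]
    - [0,0,0]
    - [0,0,0]
    - [0,0,0]
  claw: [20,20,20,20,20,20,20,20]

```text
t: 15.92
position: [0.5404, -0.1138, 0.0577]
orientation: [180.0, -0.1, 40.5]
ft_force: [0.9, 0.3, -0.8]
gripper_width: 0.336
grasp_force: 30.1
```

move_arm:
  linear:
    - [0,0,-25]
    - [0,0,-38]
    - [0,0,-43.5]
    - [0,0,-43.5]
    - [0,0,-43.5]
    - [0,0,-43.5]
    - [0,0,-43.5]
    - [0,0,-43.5]
  delta_rot:
    - [0,0,0]
    - [0,0,0]
    - [0,0,0]
    - [0,0,0]
    - [0,0,0]
    - [0,0,0]
    - [0,0,0]
    - [0,0,0]
  claw: [20,20,20,20,20,46,46,46]

```text
t: 16.92
position: [0.54, -0.1146, 0.0149]
orientation: [180.0, -0.0, 40.5]
ft_force: [-0.4, 0.0, 0.3]
gripper_width: 0.538
grasp_force: 0.0
```

move_arm:
  linear:
    - [0,0,40]
    - [0,0,90]
    - [15,38,120]
    - [35,90,120]
    - [55,142,120]
    - [75,194,120]
    - [95,246,120]
    - [112,287,120]
  delta_rot:
    - [0,0,0]
    - [0,0,0]
    - [0,0,0]
    - [0,0,0]
    - [0,0,0]
    - [0,0,0]
    - [0,0,0]
    - [0,0,0]
  claw: [46,46,46,46,46,46,46,46]

```text
t: 17.92
position: [0.6522, 0.175, 0.1347]
orientation: [-180.0, -0.0, 40.6]
ft_force: [0.6, -1.2, 0.0]
gripper_width: 0.541
grasp_force: 0.0
```

move_arm:
  linear:
    - [0,0,0]
    - [0,0,-40]
    - [0,0,-80]
    - [0,0,-105]
    - [0,0,-118]
    - [0,0,-121.5]
    - [0,0,-121.5]
    - [0,0,-121.5]
  delta_rot:
    - [0,0,0]
    - [0,0,0]
    - [0,0,0]
    - [0,0,0]
    - [0,0,0]
    - [0,0,0]
    - [0,0,0]
    - [0,0,0]
  claw: [46,46,46,46,46,46,46,46]

```text
t: 18.92
position: [0.6524, 0.1725, 0.0143]
orientation: [180.0, -0.1, 40.5]
ft_force: [-0.8, 0.3, -0.1]
gripper_width: 0.542
grasp_force: 0.0
```

move_arm:
  linear:
    - [0,0,0]
    - [0,0,0]
    - [0,0,0]
    - [0,0,0]
    - [0,0,30]
    - [0,0,80]
    - [0,0,120]
    - [-15,-25,125]
  delta_rot:
    - [0,0,0]
    - [0,0,0]
    - [0,0,0]
    - [0,0,0]
    - [0,0,0]
    - [0,0,0]
    - [0,0,0]
    - [0,0,0]
  claw: [20,20,20,20,20,20,20,20]

```text
t: 19.92
position: [0.6384, 0.149, 0.1412]
orientation: [179.9, -0.3, 40.6]
ft_force: [-0.6, -2.0, -2.1]
gripper_width: 0.34
grasp_force: 30.0
```

move_arm:
  linear:
    - [-30,-47,0]
    - [-60,-94,0]
    - [-90,-141,0]
    - [-120,-188,0]
    - [-145,-231,0]
    - [-145,-231,0]
    - [-145,-231,-40]
    - [-145,-231,-80]
  delta_rot:
    - [0,0,0]
    - [0,0,0]
    - [0,0,0]
    - [0,0,0]
    - [0,0,0]
    - [0,0,0]
    - [0,0,0]
    - [0,0,0]
  claw: [20,20,20,20,20,20,20,20]

```text
t: 20.92
position: [0.4929, -0.0827, 0.0577]
orientation: [180.0, -0.1, 40.5]
ft_force: [-0.3, -0.2, -0.1]
gripper_width: 0.339
grasp_force: 30.0
```

move_arm:
  linear:
    - [0,0,-25]
    - [0,0,-38]
    - [0,0,-43.5]
    - [0,0,-43.5]
    - [0,0,-43.5]
    - [0,0,-43.5]
    - [0,0,-43.5]
    - [0,0,-43.5]
  delta_rot:
    - [0,0,0]
    - [0,0,0]
    - [0,0,0]
    - [0,0,0]
    - [0,0,0]
    - [0,0,0]
    - [0,0,0]
    - [0,0,0]
  claw: [20,20,20,20,20,46,46,46]

```text
t: 21.92
position: [0.492, -0.0836, 0.0149]
orientation: [180.0, -0.0, 40.5]
ft_force: [-0.9, -0.8, 0.6]
gripper_width: 0.536
grasp_force: 0.0
```

move_arm:
  linear:
    - [0,0,40]
    - [0,0,90]
    - [0,-15,140]
    - [0,-50,190]
    - [10,-80,215]
    - [10,-98,215]
    - [10,-98,215]
    - [10,-98,215]
  delta_rot:
    - [0,0,0]
    - [0,0,0]
    - [0,0,0]
    - [0,0,0]
    - [0,0,0]
    - [0,0,0]
    - [0,0,0]
    - [0,0,0]
  claw: [46,46,46,46,46,46,46,46]

```text
t: 22.92
position: [0.5017, -0.1809, 0.2295]
orientation: [-180.0, 0.0, 40.5]
ft_force: [-0.1, 0.7, 0.1]
gripper_width: 0.538
grasp_force: 0.0
```

```bash
python3 - <<'E'
from h import *
from station import *
s=sense();im=capture("wrist");print(s['t'],s['position'],s['orientation'])
np.save("w3.npy",np.r_[s['position'],s['orientation']])
cv2.imwrite("pics/w3.png",cv2.resize(im[:,:,::-1],(800,600),interpolation=cv2.INTER_CUBIC))
b=capture("side")[:,:,::-1]
cv2.imwrite("pics/s4.png",cv2.resize(b[110:350,130:350],None,fx=2.5,fy=2.5,interpolation=3))
E
```

```text
22.925 [ 0.50171053 -0.18086882  0.22945431] [-1.79951186e+02  1.33010037e-02  4.05129300e+01]
```

View pics/w3.png

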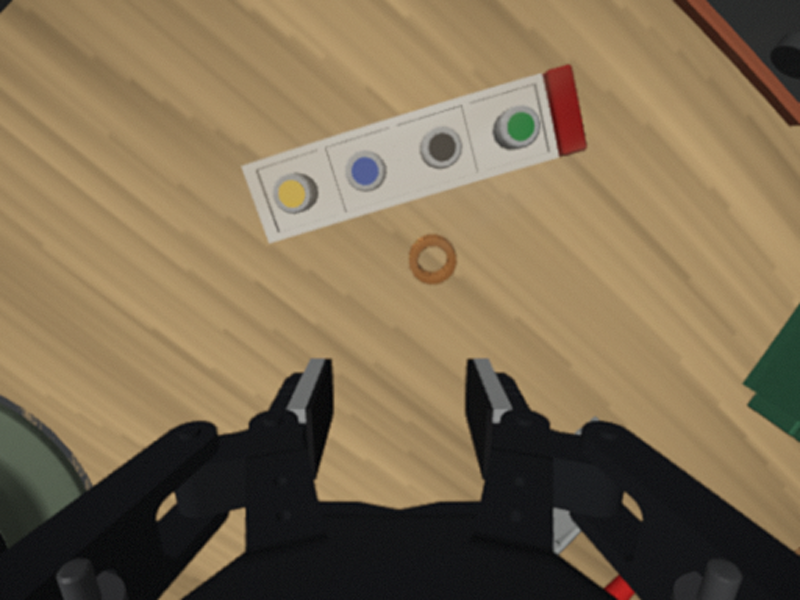

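View pics/s4.png

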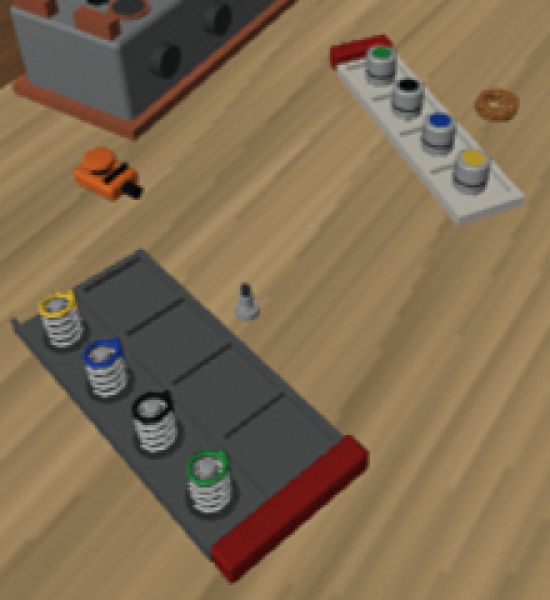

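All four stand upright in the rack: green (519,126), black (441,147), blue (365,170) and yellow (292,193). Counted from the red end that matches the springs, and the springs are untouched. I'll check the centring, then hand in.

```bash
python3 - <<'E'
from h import *
from station import job_done
w=np.load("w3.npy");c=get_calibration("wrist");V=wview(dict(position=w[:3],orientation=w[3:]),c)
t=onplane(c,(np.array([(519,126),(441,147),(365,170),(292,193)])+.5)*.64-.5,.035,V)[:,:2]
a=4.135;M=np.array([[np.cos(a),np.sin(a)],[-np.sin(a),np.cos(a)]])
r=(t-[.5651,-.1313])@M.T;e=r-np.c_[np.zeros(4),[.087,.029,-.029,-.087]];print((e*1e3).round(1))
if abs(e).max()<.007: print(job_done())
E
```

```text
[[ 1.2  0.1]
 [-0.2  0.1]
 [-0.3  0.3]
 [-0.2  1.2]]
the job is handed in; nothing more can be done
None
```

All four tappets are in the white rack in the organiser's order (green, black, blue, yellow from the red end), upright and released, within about 1.2 mm of their bay centres by the wrist camera; no spring was touched, and I handed the job in at about 23 s.

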